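# Return three mixed-up regulator assemblies to their own job trays

## Task

The three diving-regulator assemblies came back from the wash in one another's job trays. Put each one into the tray with its own parts, standing as it stands now in the middle of the tray's empty square compartment: the yoke first stage with the piston and spring, the threaded first stage with the knurled hand wheel, and the black second stage with the round front cover; the bare rubber pad is free to set one down on in the meantime. Do not let the assemblies knock against one another, and leave the grease jar, the dropper bottle and the pressure gauge where they are.

Things in the scene. Friction and masses are not known exactly. Their poses are not given: they have to be found in the camera images.
- yoke_stage: Chromed first stage with a rectangular clamp loop (yoke), 0.41-0.72 kg. Origin: centre of underside, z up. Body 50 mm across, 44 high, plugs out to radius 30. Yoke 62 wide (y), 22 thick (x), height 44 to 112. On top a black knob, 40 across, height 115 to 137: grip it closing along x, as along y the tips may meet the yoke. Home: tray_piston.
- din_stage: Chromed threaded (DIN) first stage, no yoke, 80 mm tall, 0.37-0.65 kg, standing on its round cap. Origin: centre of underside, z up. Cap 54 mm across, 15 high; body 44 across to height 50, plugs out to radius 28; on top, on the axis, a round threaded stud 23 across, height 50 to 80, to grip. Home: tray_wheel.
- second_stage: Black second stage, 64 mm tall, 0.19-0.33 kg, lying on its round front. Origin: centre of underside, z up. Case 64 mm across, 38 high; inlet tube 15 thick points to +y, out to 49, axis 26 up (clears tray walls); exhaust block on -x out to 39. On top an upright oval mouth tube, 22 thick (x), 34 wide (y), height 38 to 64, to grip. Home: tray_cover.
- tray_piston: Fixed grey tray with a brass piston (30 mm disc on a stem) and coil spring, fixed, up to 33 mm high. Origin: under the middle of its square compartment (88 x 88 mm inside), at bench height, z up; floor top 3 mm up, walls 3 thick, 16 high. The parts compartment is on +x. Spans x -47 to 143, y -47 to 47; turned up to 15 deg. Starts with second_stage in the square.
- tray_wheel: Fixed grey job tray of the same make as tray_piston (same size, frame and floor). Its parts compartment holds a chromed knurled hand wheel 52 mm across, 16 mm high, with a dark hole, a small brass disc and a seal ring, fixed, up to 19 mm high. Origin: under the middle of its square compartment. Starts with yoke_stage in the square; home of din_stage.
- tray_cover: Fixed grey job tray of the same make as tray_piston (same size, frame and floor). Its parts compartment holds a round black cover 62 mm across with a ring of slots and a steel button, and two screws, fixed, up to 16 mm high. Origin: under the middle of its square compartment. Starts with din_stage in the square; home of second_stage.
- pad: Fixed square black ribbed rubber pad, 110 x 110 mm, 3 mm thick, bare at the start: the free spot. Origin: centre of its underside, at bench height; z up.
- jar: Small clear grease jar with white lid, 42 mm across, 36 mm tall, loose, standing among the trays. Origin: centre of its underside.
- dropper: Small blue dropper bottle with white cap, 30 mm across, 70 mm tall, loose, standing among the trays. Origin: centre of its underside.
- gauge: Round pressure gauge lying dial up beyond the trays, 54 mm across, 25 mm high, with a steel stem 14 mm thick along its +x to 49 mm, loose. Origin: centre of its underside.

How it is judged (in metres and radians):
At the end, for the whole second after the job is handed in: yoke_stage stands in tray_piston, din_stage in tray_wheel and second_stage in tray_cover, each within 15 mm of the middle of the square compartment, its underside on the tray floor (less than 8 mm above the bench), upright within 0.1 rad and at rest (horizontal distance between yoke_stage and tray_piston below 0.015 m and z of yoke_stage in the frame of tray_piston between -0.002 and 0.008 m and angle between each of yoke_stage, din_stage, second_stage's own z axis and vertical below 0.1 rad and linear speed of each of yoke_stage, din_stage, second_stage below 0.02 m/s and angular speed of each of yoke_stage, din_stage, second_stage below 0.2 rad/s and horizontal distance between din_stage and tray_wheel below 0.015 m and z of din_stage in the frame of tray_wheel between -0.002 and 0.008 m and horizontal distance between second_stage and tray_cover below 0.015 m and z of second_stage in the frame of tray_cover between -0.002 and 0.008 m); the robot touches nothing.
It fails at once if the jar is shifted by more than 20 mm (distance of jar from where it was at the start of the episode above 0.02 m).
It fails at once if the dropper is shifted by more than 20 mm (distance of dropper from where it was at the start of the episode above 0.02 m).
It fails at once if the gauge is shifted by more than 20 mm (distance of gauge from where it was at the start of the episode above 0.02 m).
It fails at once if two of the assemblies knock against one another (over 2 N) (contact force between yoke_stage and din_stage above 2 N or contact force between any of yoke_stage, din_stage and second_stage above 2 N).
It also fails if it takes over 104 s, if anything falls off the work surface, if the arm or the gripper's body presses on something with over 40 N, if the wrist force passes 120 N, or if a joint passes its speed limit or range.

## Robot

A 6-joint arm with a two-finger parallel gripper is mounted at the origin on the work surface. World frame = base frame: x ahead of the robot, y to its left, z up, the work surface at z = 0. Lengths are in mm, angles in rad, forces in N, time in s.
With the tool pointing down it reaches from about 400 to 925 mm from the base axis. Payload 12.5 kg.
Tool frame: the origin (TCP) lies midway between the tips of the shut fingers; the grasp point (between the pads) lies 19 mm behind it (env.pinch_z is the z of the grasp point in the tool frame, in mm); z points along the fingers, y is the line along which they close (so a half turn about z gives the same grasp; the last joint's range is limited). The gripper opens to 95 mm and grips with 3 to 60 N. Pads are 20 mm wide; open, the fingers measure 119 mm over their backs; the gripper's body (75 mm by 180 mm) begins 59 mm behind the grasp point.
Start: joints at [1.128, 0.491, 1.559, -0, 1.092, -0.106], TCP at [206.527, 589.91, 214.661] pointing down, gripper open.
Joint ranges: [-3.1, 3.1], [-0.84, 2.19], [0.05, 2.79], [-1.13, 4.28], [0.06, 2.93], [-2.69, 2.69]. Speed limits (rad/s): [2.22, 2.22, 2.79, 3.14, 3.14, 3.14].

## Interface

Orientations are given as [roll, pitch, yaw] about the fixed x, y, z axes, in that order (R = Rz(yaw) Ry(pitch) Rx(roll)).
In Python, from cell import env, eyes gives the robot as it stands.
- The arm moves only by the shell command python3 -m inch 'ROWS'. ROWS is JSON, a list of rows, each a list of 3 entries, a list of its own where there are three numbers: the shift along the tool's x, y, z in units of 60 mm (1.0 is 60 mm), then the turn about the tool's z in units of 5 degrees (1.0 is 5 degrees), then the closure, from -1 (fully open) to 1 (shut). In form: [[[tx, ty, tz], turn, claw], ...]. A call has exactly 10 rows; each row shifts and turns the commanded pose from where the row before left it, along the tool's axes as they then stand; what a row does not reach is not made up. A row lasts 1/8 s, in which the tool goes at most 62.5 mm and 10.7 degrees, less where a joint would pass 70% of its speed; a pose out of reach is approached as far as the arm can. A call is refused whole if a number of a shift passes 1 or a number of a turn 1, either way. A call with a gripper value outside its range is refused whole. The fingers move at their own pace and stop on an object; the grip force is fixed at half the most. Time passes only in rows, so rows that do not move let the fingers close, or fill a call up. It gives the time, the measured TCP pose, the force, the opening and the grip force at its end, in the units of the state.
- env.state(): the state, without advancing time (a new reading comes with each control period).
- eyes.read_camera(name): name is "scene" or "side" or "wrist"; returns a dict with "pixels" (480x640x3 uint8, red, green, blue), "fx", "fy", "cx", "cy" (pixels), "extrinsics" (4x4, takes a point from world to camera coordinates). Camera axes: x right, y down, z forward; pixel columns grow to the right and rows downward; lengths in mm; the calibration is good to about 2 mm. The wrist camera is an equidistant fisheye: a pixel r from the principal point sees the ray r / f radians off the axis. A picture is of the moment at which its call begins. There is no depth.
- env.job_done(): hands the job in; it is judged then, once.
Trained networks look in a picture, given as the dict that the camera call returned (one of the last four; its "shot" number tells which), for a name from the list of things; names that differ only in an ending like _2 or _b are one class to them, and where a whole thing is asked for, a point or a joint stands for the part that bears it (a point fixed in the world has none). Each returns a list of dicts, best first, with "score" (0 to 1); they miss things now and then, are a little off and sometimes report something else, mostly with a low value. They report only what shows in the picture. A call takes as long as a camera call.
- eyes.boxes_of(name, picture): "centre" ([row, column] in pixels, amid what is visible of it).
- eyes.cut_out(name, picture): "mask" (480x640 bool, what is visible of it) and "centre" ([row, column] in pixels, amid what is visible of it).
- eyes.spot_point(name, picture): "centre" ([row, column] in pixels: a listed point, or the origin of a listed thing).
The state is a dict: "t": time; "joints": joint angles; "qvel": joint speeds; "tau": joint torques, N m; "eef_pos": TCP position; "tcp_rot": TCP orientation; "ft_force": force on the tool from outside, world axes, zero at the start; "moment": the same for the moment, N m; "opening": opening from 0.0 (shut) to 1.0 (fully open); "grip_force": force on a finger pad.
Only numpy, scipy, OpenCV 4.12 (cv2) and the standard library are available. Lean on these libraries where they do the work, as an engineer would, in place of code of your own. Each camera call takes 0.05 s, during which the arm holds its last target. There are 200 camera calls.

## Working session

There is one attempt and no reset: what is moved stays moved. The work goes in short steps, Python scripts to look and compute and a shell command to move; the robot and the scene stay as the last step left them, time stands still between calls to the robot, and variables do not carry over. Pictures are saved under pics/ and viewed, at most 17 in all, crops included, and the job is handed in when it is done.

```bash
ls; mkdir -p pics; cat > h.py <<'E'
import numpy as np, cv2
from cell import env, eyes
from scipy.spatial.transform import Rotation as R
N=["yoke_stage","din_stage","second_stage","tray_piston","tray_wheel","tray_cover","pad","jar","dropper","gauge"]
def save(p,n): cv2.imwrite(f'pics/{n}.png',p["pixels"][:,:,::-1])
def ray(p,rc):
    E=np.array(p["extrinsics"]);x=(rc[1]-p["cx"])/p["fx"];y=(rc[0]-p["cy"])/p["fy"]
    if p.get("name")=="wrist":
        r=np.hypot(x,y);s=np.sin(r)/r if r>1e-9 else 1;d=np.array([x*s,y*s,np.cos(r)])
    else: d=np.array([x,y,1.])
    Rm=E[:3,:3];return -Rm.T@E[:3,3],Rm.T@d
def at(p,rc,z):
    o,d=ray(p,rc);return o+d*(z-o[2])/d[2]
def cam(n):
    p=eyes.read_camera(n);p["name"]=n;return p
E
python3 - <<'E'
from h import *
for c in ["scene","side","wrist"]:
    p=cam(c);save(p,c+"0");print(c,np.round(ray(p,[240,320])[0]))
    for n in N:
        for r in eyes.spot_point(n,p)[:2]:
            print(n,round(r["score"],2),np.round(r["centre"]),np.round(at(p,r["centre"],3 if 'stage' in n else 0)))
print(env.state())
E
```

```text
pics
scene [1207. -296. 1256.]
yoke_stage 0.94 [174. 433.] [497. 327.   3.]
second_stage 0.62 [244. 180.] [ 432. -329.    3.]
second_stage 0.48 [241. 182.] [ 428. -323.    3.]
tray_piston 0.69 [246. 180.] [ 436. -332.    0.]
tray_wheel 0.88 [173. 436.] [495. 338.   0.]
tray_wheel 0.66 [204. 350.] [492.  92.  -0.]
tray_cover 0.93 [207. 351.] [501.  91.   0.]
pad 0.89 [243. 269.] [ 515. -132.    0.]
jar 0.83 [199. 306.] [432.  -2.   0.]
dropper 0.67 [236. 218.] [ 447. -240.   -0.]
gauge 0.68 [267. 443.] [740. 221.   0.]
side [ 435. -685.  508.]
yoke_stage 0.6 [184. 254.] [485. 328.   3.]
din_stage 0.81 [232. 268.] [496. 104.   3.]
second_stage 0.75 [418. 255.] [ 433. -324.    3.]
second_stage 0.64 [269. 239.] [431.  -9.   3.]
tray_wheel 0.66 [186. 260.] [500. 319.   0.]
tray_cover 0.84 [232. 264.] [489. 109.   0.]
pad 0.67 [305. 302.] [ 527. -125.    0.]
jar 0.78 [270. 237.] [427. -10.  -0.]
dropper 0.73 [362. 254.] [ 440. -231.   -0.]
dropper 0.48 [236. 268.] [494.  94.   0.]
gauge 0.7 [195. 369.] [751. 232.   0.]
wrist [133. 615. 384.]
dropper 0.74 [438.  10.] [ 441. -235.    0.]
{'t': 1.65, 'joints': array([ 1.12841714e+00,  4.90903074e-01,  1.55889500e+00, -7.96113517e-07,
        1.09168508e+00, -1.05600777e-01]), 'qvel': array([ 0.00032441,  0.00021718,  0.0005122 , -0.00014275, -0.00207797,
        0.00035175]), 'tau': array([-2.26397999e-03, -6.12446666e+01, -2.58424848e+01,  6.92315307e-02,
        4.45275125e-02, -4.19901596e-06]), 'eef_pos': array([206.519638  , 589.91916025, 214.66075649]), 'tcp_rot': array([3.14148384e+00, 1.22442264e-05, 2.80481461e+00]), 'ft_force': array([ 0.12785125, -0.53843676, -0.24030711]), 'moment': array([ 0.0079887 , -0.00142792,  0.00165294]), 'grip_force': 0.0, 'opening': 1.0031671047140154}
```

```bash
python3 -c "
import cv2,numpy as np
a=[cv2.imread(f'pics/{n}0.png') for n in ('scene','side')]
print(a[0].shape)"
```

```text
(480, 640, 3)
```

View pics/scene0.png

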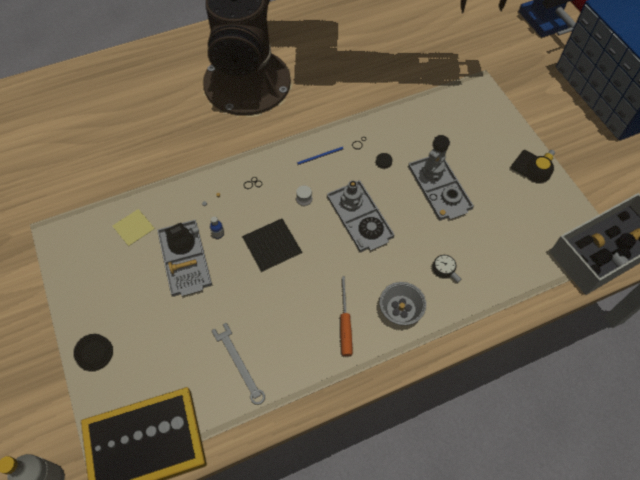

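View pics/side0.png

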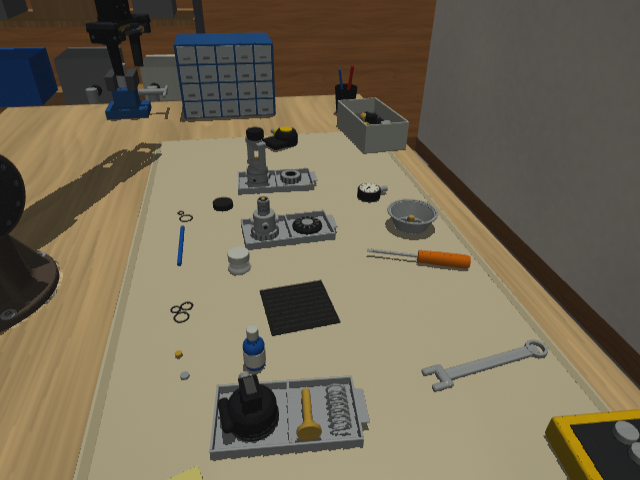

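The scene shows the yoke stage at about (174,433), the DIN stage at (200,351), and the second stage at (240,181). The pad is at (243,270). The trays' parts compartments point to +x, away from the base. I'll move over the yoke for a close look.

```bash
python3 -m inch '[[[-0.85,-0.37,-0.2],0,-1],[[-0.85,-0.37,-0.2],0,-1],[[-0.85,-0.37,-0.2],0,-1],[[-0.85,-0.37,-0.2],0,-1],[[-0.85,-0.37,-0.2],0,-1],[[-0.85,-0.37,-0.2],0,-1],[[-0.85,-0.37,0],0,-1],[[0,0,0],0,-1],[[0,0,0],0,-1],[[0,0,0],0,-1]]'
python3 - <<'E'
from h import *
p=cam("wrist");save(p,"w1");print(np.round(ray(p,[240,320])[0]))
for n in N:
    for r in eyes.spot_point(n,p)[:2]:
        print(n,round(r["score"],2),np.round(r["centre"]),np.round(at(p,r["centre"],3 if 'stage' in n else 0)))
s=env.state();print(s["joints"],s["eef_pos"],s["tcp_rot"])
E
```

```text
t: 2.9
eef_pos: [491.3, 326.1, 286.7]
tcp_rot: [3.142, -0.0, 2.806]
ft_force: [-0.1, -0.2, -0.3]
opening: 1.001
grip_force: 0.0
[418. 351. 456.]
yoke_stage 0.7 [198. 327.] [493. 326.   3.]
din_stage 0.59 [253. 167.] [489.  96.   3.]
tray_cover 0.69 [255. 173.] [495. 102.  -0.]
jar 0.95 [241.  97.] [435. -10.  -0.]
dropper 0.67 [287.  20.] [ 447. -233.    0.]
gauge 0.63 [377. 314.] [741. 219.   0.]
[ 4.72117656e-01  3.76994759e-01  1.55011729e+00  5.25021220e-05
  1.21434926e+00 -7.61946801e-01] [492.10124543 325.29253601 286.66668235] [3.14146366e+00 5.50729596e-05 2.80484246e+00]
```

View pics/w1.png

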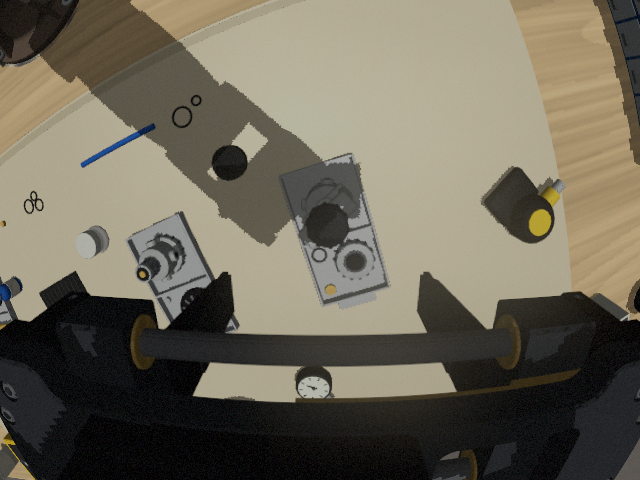

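```bash
cat >> h.py <<'E'
def ortho(p,x0,x1,y0,y1,z,s):
    X,Y=np.meshgrid(np.arange(x0,x1,1/s),np.arange(y1,y0,-1/s))
    E=np.array(p["extrinsics"]);P=np.stack([X,Y,np.full_like(X,z)],-1)@E[:3,:3].T+E[:3,3]
    if p["name"]=="wrist":
        r=np.hypot(P[...,0],P[...,1]);k=np.arctan2(r,P[...,2])/r
    else: k=1/P[...,2]
    im=cv2.remap(p["pixels"][:,:,::-1].copy(),(p["cx"]+p["fx"]*P[...,0]*k).astype(np.float32),(p["cy"]+p["fy"]*P[...,1]*k).astype(np.float32),cv2.INTER_LINEAR)
    for x in range(int(x0),int(x1)):
        if x%20==0: cv2.line(im,(int((x-x0)*s),0),(int((x-x0)*s),12 if x%100 else 25),(0,0,255),1)
    for y in range(int(y0),int(y1)):
        if y%20==0: cv2.line(im,(0,int((y1-y)*s)),(12 if y%100 else 25,int((y1-y)*s)),(0,0,255),1)
    return im
E
python3 - <<'E'
from h import *
p=cam("wrist")
a=ortho(p,430,650,250,400,16,1.8);b=ortho(p,430,650,20,170,16,1.8)
c=ortho(p,430,650,250,400,112,1.8);d=ortho(p,430,650,250,400,137,1.8)
im=np.vstack([np.hstack([a,c]),np.hstack([b,d])]);cv2.imwrite("pics/o1.png",im);print(im.shape)
E
```

```text
(540, 792, 3)
```

View pics/o1.png

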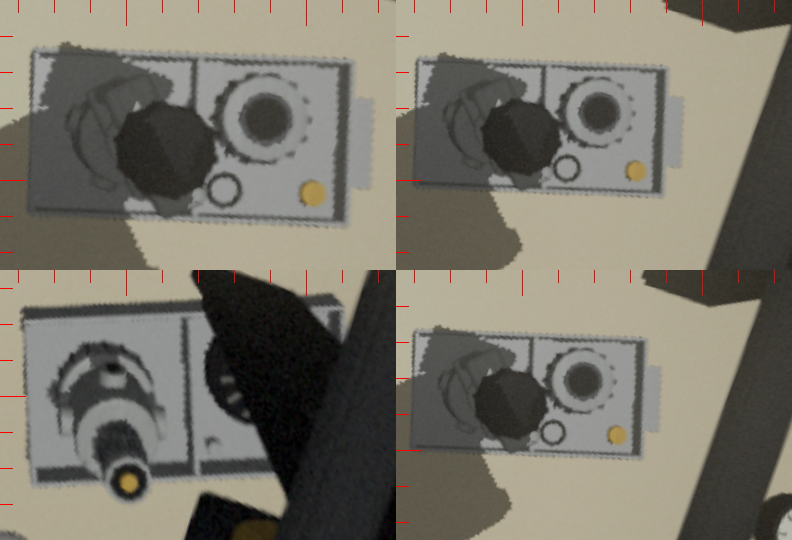

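The orthophoto gives tray_wheel at about (493,326), yaw -0.04. The knob is centred at about (494,325) at z=137. I still need the yoke's yaw.

```bash
python3 - <<'E'
import cv2,numpy as np
def c(n,r0,c0,h=54,w=66,g=1.0):
    a=cv2.imread(f'pics/{n}.png')[r0:r0+h,c0:c0+w].astype(float)/255
    return cv2.resize((np.clip(a**g,0,1)*255).astype('uint8'),(396,300),interpolation=cv2.INTER_CUBIC)
im=np.vstack([np.hstack([c('scene0',130,405,60,79),c('side0',122,222,72,95)]),np.hstack([c('w1',150,280,85,112,0.5),c('scene0',215,150,60,79,.6)])])
cv2.imwrite('pics/c1.png',im)
E
```

```text
(no output)
```

View pics/c1.png

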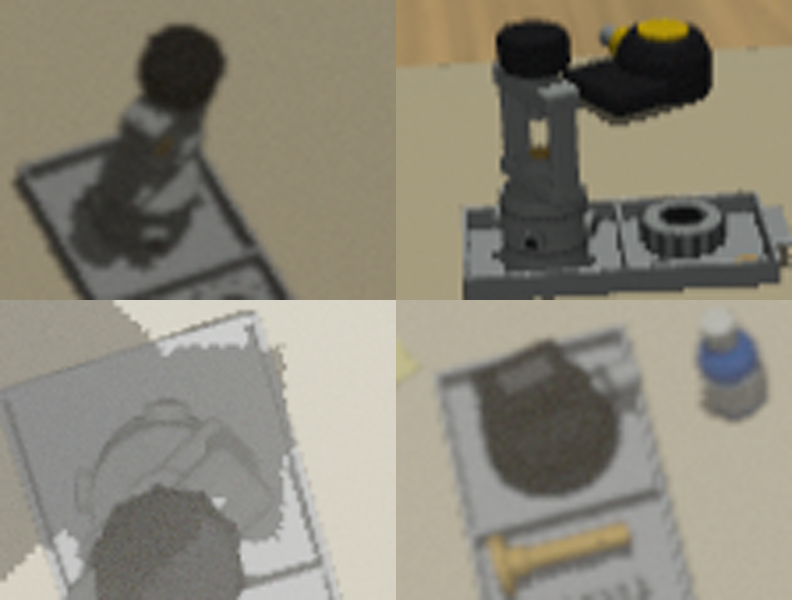

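```bash
cat >> h.py <<'E'
def proj(p,X):
    E=np.array(p["extrinsics"]);P=np.asarray(X)@E[:3,:3].T+E[:3,3]
    r=np.hypot(P[...,0],P[...,1]);k=np.arctan2(r,P[...,2])/r if p["name"]=="wrist" else 1/P[...,2]
    return np.stack([p["cx"]+p["fx"]*P[...,0]*k,p["cy"]+p["fy"]*P[...,1]*k],-1)
def box(cx,cy,yaw,hx,hy,z0,z1):
    c,s=np.cos(yaw),np.sin(yaw)
    q=[(a*hx*c-b*hy*s+cx,a*hx*s+b*hy*c+cy) for a,b in ((1,1),(-1,1),(-1,-1),(1,-1))]
    return np.array([[*v,z1] for v in q]+[[*v,z0] for v in q])
E
python3 - <<'E'
from h import *
P={n:cam(n) for n in("side","wrist")}
rows=[]
for n,(r0,c0,h,w,g) in dict(side=(122,222,60,66,.8),wrist=(158,280,78,86,.5)).items():
    p=P[n];row=[]
    for yaw in (0.2,0.4,0.6):
        a=(255*(p["pixels"][r0:r0+h,c0:c0+w,::-1]/255.)**g).astype('uint8');k=264/w
        a=cv2.resize(a,(264,240),interpolation=cv2.INTER_CUBIC)
        uv=((proj(p,box(494,325.5,yaw,11,31,44,112))-[c0,r0]+.5)*[264/w,240/h]).astype(int)
        for i in range(4):
            for u,v in((i,(i+1)%4),(i+4,(i+1)%4+4),(i,i+4)): cv2.line(a,uv[u].tolist(),uv[v].tolist(),(0,255,0) if u<4 and v<4 else (255,100,0),1)
        row.append(a)
    rows.append(np.hstack(row))
cv2.imwrite("pics/c2.png",np.vstack(rows))
E
```

```text
(no output)
```

View pics/c2.png

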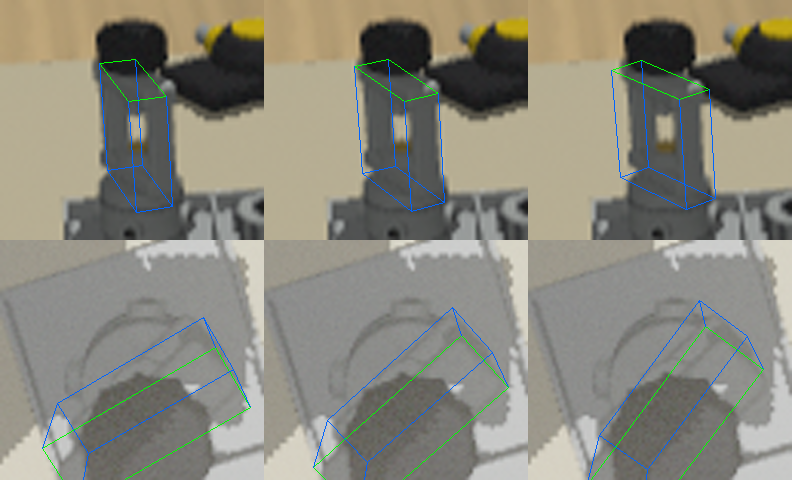

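Overlays fit the yoke at a yaw of about 0.33. I'll turn the tool and lower it over the knob, to TCP z≈112.

```bash
python3 -m inch '[[[0,0,0.29],1,-1],[[0,0,0.29],1,-1],[[0,0,0.29],1,-1],[[0,0,0.29],1,-1],[[0,0,0.29],1,-1],[[0,0,0.29],1,-1],[[0,0,0.29],1,-1],[[0,0,0.29],1,-1],[[0,0,0.29],1,-1],[[0,0.03,0.29],1,-1]]'
python3 - <<'E'
from h import *
p=cam("wrist");q=cam("side")
a=cv2.resize(q["pixels"][100:200,200:330,::-1],(390,300),interpolation=cv2.INTER_CUBIC)
b=cv2.resize(p["pixels"][:,:,::-1],(400,300))
cv2.imwrite("pics/c3.png",np.hstack([a,b]))
s=env.state();print(s["joints"],s["eef_pos"],s["tcp_rot"],s["ft_force"])
E
```

```text
t: 4.85
eef_pos: [493.8, 326.0, 112.1]
tcp_rot: [3.141, -0.0, 1.929]
ft_force: [0.3, 0.6, 0.1]
opening: 1.001
grip_force: 0.0
[4.71874808e-01 5.64844475e-01 1.74744930e+00 8.84262905e-05
 8.31915215e-01 1.11619095e-01] [493.22584587 325.71156137 111.11742706] [-3.13898534e+00  2.26621734e-04  1.93099270e+00] [-0.98638258  0.28288486 -0.70448094]
```

View pics/c3.png

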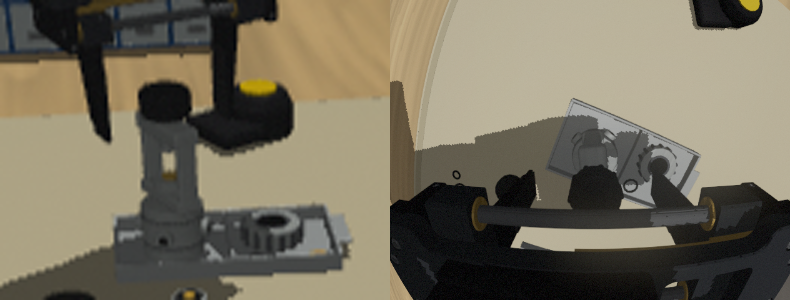

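```bash
python3 -m inch '[[[0,0,0],0,1],[[0,0,0],0,1],[[0,0,0],0,1],[[0,0,0],0,1],[[0,0,0],0,1],[[0,0,-0.2],0,1],[[0,0,-0.5],0,1],[[0,0,-0.6],0,1],[[0,0,-0.6],0,1],[[0,0,-0.4],0,1]]'
python3 - <<'E'
from h import *
p=cam("scene");q=cam("side")
s=env.state();print(s["joints"],s["eef_pos"],s["tcp_rot"],s["ft_force"],s["opening"])
for c in (p,q):
  for n in ["pad","tray_piston","tray_cover","tray_wheel"]:
    for r in eyes.cut_out(n,c)[:1]:
        m=r["mask"];ys,xs=np.nonzero(m)
        g=np.array([at(c,(y,x),3 if n=="pad" else 12)[:2] for y,x in zip(ys,xs)],np.float32)
        print(n,c["name"],round(r["score"],2),cv2.minAreaRect(g),np.median(g,0))
im=ortho(p,450,590,-200,-60,3,2.8)
im2=ortho(p,360,560,-420,-220,16,1.96)
cv2.imwrite("pics/o2.png",np.hstack([im,im2]))
E
```

```text
t: 6.2
eef_pos: [493.6, 326.0, 252.7]
tcp_rot: [3.141, -0.0, 1.932]
ft_force: [-0.2, 0.5, -4.4]
opening: 0.387
grip_force: 30.0
[4.72023547e-01 4.06172572e-01 1.59471080e+00 5.78968983e-05
 1.13656934e+00 1.10573125e-01] [494.23706421 326.32197616 253.35285937] [ 3.13748380e+00 -5.09135911e-04  1.93222355e+00] [ 0.10029701 -0.2861955  -4.82515205] 0.39125359905087004
pad scene 0.91 ((522.363525390625, -130.0640869140625), (113.84510803222656, 112.9107666015625), 4.647749423980713) [ 523.3649 -130.8341]
tray_piston scene 0.84 ((476.6051330566406, -333.316650390625), (95.53173065185547, 191.5643310546875), 85.46099853515625) [ 505.6172  -338.99255]
tray_cover scene 0.94 ((539.5162353515625, 97.56413269042969), (190.47341918945312, 99.37960052490234), 2.710921287536621) [559.43933  94.50201]
tray_wheel scene 0.76 ((540.6931762695312, 320.58734130859375), (101.28179931640625, 190.9083251953125), 87.97607421875) [542.7644  320.93588]
pad side 0.63 ((521.3243408203125, -125.68761444091797), (110.58451843261719, 111.083984375), 4.247944355010986) [ 520.03015 -130.3595 ]
tray_piston side 0.61 ((477.96234130859375, -331.29986572265625), (105.44679260253906, 191.66526794433594), 83.6384506225586) [ 495.70193 -345.44263]
```

View pics/o2.png

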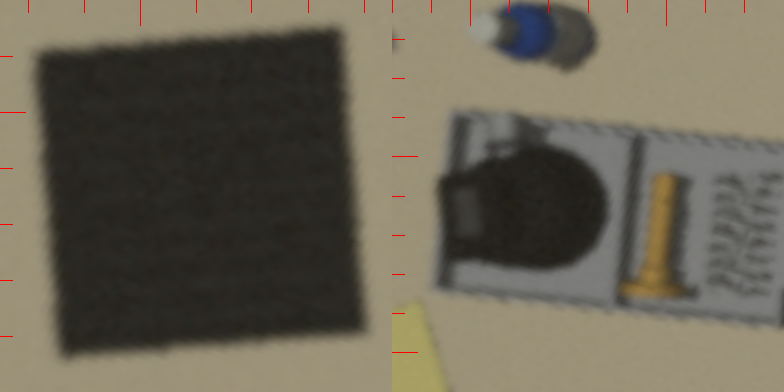

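Pad centre is about (522,-128). The yoke is gripped and lifted, so I'll carry it to the pad.

```bash
python3 -m inch '[[[-0.4,-0.12,0],0,1],[[-0.7,-0.22,0],0,1],[[-0.9,-0.28,0],0,1],[[-0.9,-0.28,0],0,1],[[-0.9,-0.28,0],0,1],[[-0.9,-0.28,0],0,1],[[-0.9,-0.28,0],0,1],[[-0.7,-0.21,0],0,1],[[-0.55,-0.17,0],0,1],[[-0.4,-0.12,0],0,1]]'
python3 -m inch '[[[0,0,0.3],0,1],[[0,0,0.5],0,1],[[0,0,0.5],0,1],[[0,0,0.4],0,1],[[0,0,0.3],0,1],[[0,0,0.2],0,1],[[0,0,0.1],0,1],[[0,0,0],0,1],[[0,0,0],0,1],[[0,0,0],0,1]]'
```

```text
t: 7.95
eef_pos: [521.7, -130.0, 250.3]
tcp_rot: [-3.141, -0.0, 1.931]
ft_force: [-0.4, -0.3, -4.9]
opening: 0.387
grip_force: 30.0
t: 9.2
eef_pos: [525.0, -129.7, 115.8]
tcp_rot: [3.134, 0.006, 1.932]
ft_force: [0.7, -0.9, 24.3]
opening: 0.393
grip_force: 30.0
```

```bash
python3 -m inch '[[[0,0,-0.02],0,1],[[0,0,0],0,-0.2],[[0,0,0],0,-0.7],[[0,0,0],0,-1],[[0,0,0],0,-1],[[0,0,0],0,-1],[[0,0,-0.3],0,-1],[[0,0,-0.7],0,-1],[[0,0,-0.9],0,-1],[[0,0,-0.6],0,-1]]'
python3 - <<'E'
from h import *
q=cam("side");w=cam("wrist");s=env.state();print(s["joints"],s["eef_pos"],s["tcp_rot"],s["ft_force"],s["opening"])
a=cv2.resize(q["pixels"][200:350,200:400,::-1],(400,300),interpolation=cv2.INTER_CUBIC)
b=cv2.resize(w["pixels"][:,:,::-1],(400,300))
c=ortho(w,400,600,20,170,16,2);d=ortho(w,440,600,-190,-70,140,2.5)
cv2.imwrite("pics/c4.png",np.vstack([np.hstack([a,b]),np.hstack([c,d])]))
E
```

```text
t: 10.45
eef_pos: [522.0, -128.4, 266.2]
tcp_rot: [3.14, 0.001, 1.932]
ft_force: [0.0, 0.6, -0.5]
opening: 1.002
grip_force: 0.0
[-3.64185016e-01  3.12162978e-01  1.70323282e+00  1.09761760e-04
  1.11970643e+00 -7.25610465e-01] [ 522.91551649 -128.77511191  267.60103236] [3.13667142 0.00423285 1.93216383] [ 0.71119626 -0.53122338 -0.22397918] 0.999207356696235
```

View pics/c4.png

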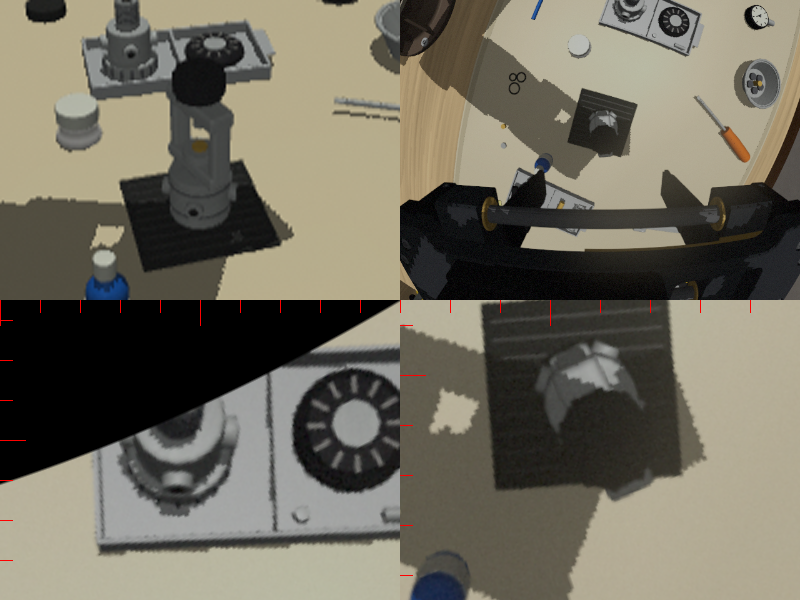

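The yoke stands on the pad at about (522,-129). Next I'll move over the DIN stage.

```bash
python3 -m inch '[[[0.3,0.07,0],0,-1],[[0.5,0.115,0],0,-1],[[0.6,0.14,0],0,-1],[[0.6,0.14,0],0,-1],[[0.6,0.14,0],0,-1],[[0.6,0.14,0],0,-1],[[0.5,0.105,0],0,-1],[[0,0,0],0,-1],[[0,0,0],0,-1],[[0,0,0],0,-1]]'
python3 - <<'E'
from h import *
w=cam("wrist");s=env.state();print(s["joints"],s["eef_pos"],s["tcp_rot"],np.round(ray(w,[240,320])[0]))
for n in ("din_stage","tray_cover"):
    for r in eyes.spot_point(n,w)[:2]: print(n,round(r["score"],2),np.round(r["centre"]),at(w,r["centre"],3 if 'stage' in n else 0))
a=ortho(w,430,630,20,170,16,1.9)
b=ortho(w,430,630,20,170,83,1.9)
cv2.imwrite("pics/o3.png",np.hstack([a,b]))
E
```

```text
t: 11.8
eef_pos: [490.9, 96.8, 263.4]
tcp_rot: [-3.141, -0.0, 1.931]
ft_force: [0.5, 0.2, -0.2]
opening: 1.001
grip_force: 0.0
[ 6.23558085e-02  2.61430385e-01  1.78977868e+00  3.38809675e-05
  1.09084885e+00 -2.97936648e-01] [491.02619675  96.69459315 263.53235525] [-3.14115671e+00 -1.65298820e-04  1.93107310e+00] [463. 169. 433.]
din_stage 0.67 [200. 324.] [489.67210493  96.09667403   3.        ]
```

View pics/o3.png

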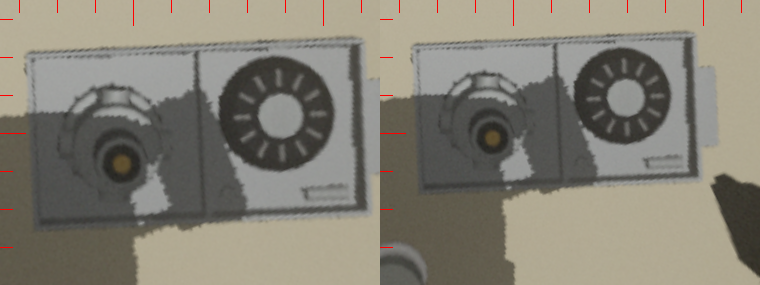

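Stud is at about (489,96.5), and tray_cover is at about (492.5,97) with yaw 0.045. I'll lower and grip.

```bash
python3 -m inch '[[[0,-0.03,0.4],0,-1],[[0,0,0.6],0,-1],[[0,0,0.6],0,-1],[[0,0,0.6],0,-1],[[0,0,0.55],0,-1],[[0,0,0.4],0,-1],[[0,0,0.24],0,-1],[[0,0,0.05],0,-1],[[0,0,0],0,-1],[[0,0,0],0,1]]'
python3 -m inch '[[[0,0,0],0,1],[[0,0,0],0,1],[[0,0,0],0,1],[[0,0,0],0,1],[[0,0,0],0,1],[[0,0,0],0,1],[[0,0,0],0,1],[[0,0,-0.3],0,1],[[0,0,-0.6],0,1],[[0,0,-0.5],0,1]]'
```

```text
t: 13.2
eef_pos: [489.7, 96.7, 58.2]
tcp_rot: [3.14, 0.0, 1.932]
ft_force: [0.1, -0.3, -0.2]
opening: 0.94
grip_force: 0.0
t: 14.45
eef_pos: [488.9, 96.6, 142.0]
tcp_rot: [-3.14, -0.0, 1.932]
ft_force: [0.6, -0.4, -6.4]
opening: 0.231
grip_force: 30.0
```

```bash
python3 -m inch '[[[0.3,0.12,0],0,1],[[0.5,0.2,0],0,1],[[0.6,0.24,0],0,1],[[0.6,0.24,0],0,1],[[0.6,0.23,0],0,1],[[0.5,0.2,0],0,1],[[0.3,0.12,0],0,1],[[0.15,0.05,0],0,1],[[0,0,0],0,1],[[0,0,0],0,1]]'
python3 - <<'E'
from h import *
w=cam("wrist");s=env.state();print(s["eef_pos"])
cv2.imwrite("pics/o4.png",ortho(w,420,650,250,400,16,2.5))
E
```

```text
t: 15.7
eef_pos: [492.6, 324.8, 141.4]
tcp_rot: [-3.141, 0.0, 1.931]
ft_force: [-0.2, 0.1, -5.9]
opening: 0.237
grip_force: 30.0
[492.7274142  324.76126105 141.47898432]
```

View pics/o4.png

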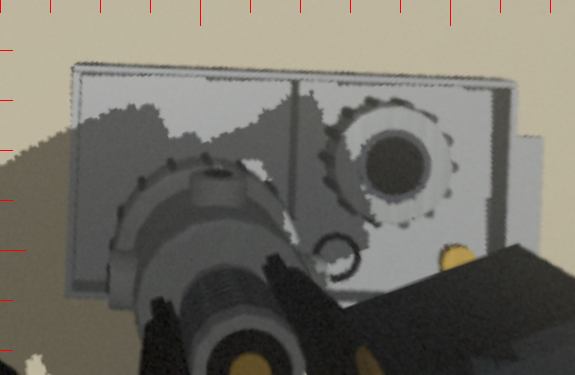

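```bash
python3 -m inch '[[[0.01,0.02,0.2],0,1],[[0,0,0.35],0,1],[[0,0,0.35],0,1],[[0,0,0.25],0,1],[[0,0,0.12],0,1],[[0,0,0.07],0,1],[[0,0,0.04],0,1],[[0,0,0],0,1],[[0,0,0],0,-0.5],[[0,0,0],0,-1]]'
python3 -m inch '[[[0,0,0],0,-1],[[0,0,0],0,-1],[[0,0,0],0,-1],[[0,0,-0.2],0,-1],[[0,0,-0.5],0,-1],[[0,0,-0.8],0,-1],[[0,0,-0.8],0,-1],[[0,0,-0.8],0,-1],[[0,0,-0.4],0,-1],[[0,0,0],0,-1]]'
python3 - <<'E'
from h import *
w=cam("wrist");s=env.state();print(s["joints"],s["eef_pos"],s["tcp_rot"],np.round(ray(w,[240,320])[0]))
for c in (w,cam("side")):
  for n in ("din_stage","tray_wheel"):
    for r in eyes.spot_point(n,c)[:1]: print(n,round(r["score"],2),at(c,r["centre"],3 if 'stage' in n else 0))
a=ortho(w,430,630,250,400,16,1.9)
b=ortho(w,430,630,250,400,83,1.9)
cv2.imwrite("pics/o5.png",np.hstack([a,b]))
E
```

```text
t: 17.0
eef_pos: [494.0, 326.8, 59.4]
tcp_rot: [3.14, -0.0, 1.932]
ft_force: [0.9, 0.2, -0.5]
opening: 0.392
grip_force: 0.0
t: 18.25
eef_pos: [493.8, 326.8, 271.0]
tcp_rot: [3.138, -0.001, 1.932]
ft_force: [-0.5, -0.6, -0.3]
opening: 1.0
grip_force: 0.0
[4.73000821e-01 3.92931913e-01 1.57212427e+00 3.84846495e-05
 1.17520272e+00 1.11642232e-01] [493.37948869 326.52408808 269.24569047] [ 3.14027116e+00 -1.83904689e-04  1.93214023e+00] [466. 398. 440.]
din_stage 0.69 [492.27926516 328.41671879   3.        ]
din_stage 0.82 [499.0494624  325.24723864   3.        ]
tray_wheel 0.76 [498.59663238 324.80645701   0.        ]
```

View pics/o5.png

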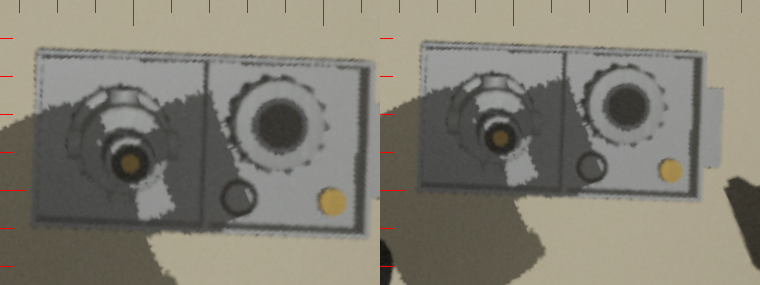

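DIN stage stands centred in tray_wheel at about (493,326). I'll move to the second stage.

```bash
python3 -m inch '[[[-0.85,-0.41,0],0,-1],[[-0.85,-0.41,0],0,-1],[[-0.85,-0.41,0],0,-1],[[-0.85,-0.41,0],0,-1],[[-0.85,-0.41,0],0,-1],[[-0.85,-0.41,0],0,-1],[[-0.85,-0.41,0],0,-1],[[-0.85,-0.41,0],0,-1],[[-0.85,-0.41,0],0,-1],[[-0.85,-0.41,0],0,-1]]'
python3 -m inch '[[[-0.6,-0.31,0],0,-1],[[-0.45,-0.23,0],0,-1],[[-0.28,-0.14,0],0,-1],[[0,0,0],1,-1],[[0,0,0],1,-1],[[0,0,0],1,-1],[[0,0,0],1,-1],[[0,0,0],0,-1],[[0,0,0],0,-1],[[0,0,0],0,-1]]'
python3 - <<'E'
from h import *
w=cam("wrist");s=env.state();print(s["joints"],s["eef_pos"],s["tcp_rot"],np.round(ray(w,[240,320])[0]))
for c in (w,cam("side")):
  for n in ("second_stage","tray_piston"):
    for r in eyes.spot_point(n,c)[:1]: print(n,round(r["score"],2),at(c,r["centre"],3 if 'stage' in n else 0))
a=ortho(w,370,570,-410,-260,16,1.95)
b=ortho(w,370,500,-390,-290,67,3)
h=300;a=cv2.copyMakeBorder(a,0,h-a.shape[0],0,0,0);b=b[:h]
cv2.imwrite("pics/o6.png",np.hstack([a,b]))
E
```

```text
t: 19.8
eef_pos: [443.2, -239.3, 268.1]
tcp_rot: [-3.141, -0.001, 1.932]
ft_force: [1.1, 0.2, -0.2]
opening: 0.999
grip_force: 0.0
t: 21.05
eef_pos: [433.8, -326.4, 268.6]
tcp_rot: [-3.142, -0.0, 1.584]
ft_force: [-1.0, 0.1, -0.3]
opening: 0.998
grip_force: 0.0
[-7.66813887e-01  3.20554277e-01  1.68782430e+00  1.17588924e-04
  1.13334548e+00 -7.80132228e-01] [ 433.79969092 -326.41627051  268.54231781] [-3.14157416e+00 -1.68135966e-04  1.58406484e+00] [ 433. -250.  438.]
second_stage 0.62 [ 432.00126354 -327.09702905    3.        ]
second_stage 0.84 [ 432.81119216 -324.17284071    3.        ]
```

View pics/o6.png

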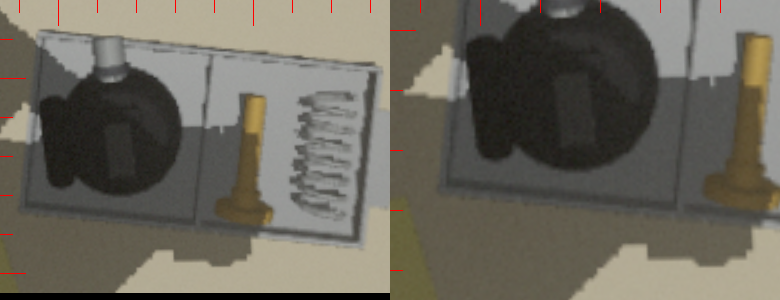

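```bash
python3 -m inch '[[[0,-0.02,0.3],-0.8,-1],[[0,-0.02,0.6],-0.76,-1],[[0,0,0.65],0,-1],[[0,0,0.65],0,-1],[[0,0,0.6],0,-1],[[0,0,0.5],0,-1],[[0,0,0.3],0,-1],[[0,0,0.13],0,-1],[[0,0,0],0,-1],[[0,0,0],0,1]]'
python3 -m inch '[[[0,0,0],0,1],[[0,0,0],0,1],[[0,0,0],0,1],[[0,0,0],0,1],[[0,0,0],0,1],[[0,0,0],0,1],[[0,0,0],0,1],[[0,0,-0.3],0,1],[[0,0,-0.6],0,1],[[0,0,-0.7],0,1]]'
```

```text
t: 22.6
eef_pos: [431.7, -326.9, 45.5]
tcp_rot: [3.141, 0.001, 1.719]
ft_force: [0.4, 0.2, -0.2]
opening: 0.945
grip_force: 0.0
t: 23.85
eef_pos: [431.0, -326.2, 141.2]
tcp_rot: [-3.14, -0.002, 1.719]
ft_force: [-0.1, -0.3, -2.1]
opening: 0.227
grip_force: 29.9
```

```bash
python3 -m inch '[[[0,0,-0.8],0,1],[[0.35,0.11,-0.8],0,1],[[0.7,0.21,-0.4],0,1],[[0.9,0.27,0],0,1],[[0.9,0.27,0],0,1],[[0.9,0.27,0],0,1],[[0.9,0.27,0],0,1],[[0.9,0.27,0],0,1],[[0.75,0.23,0],0,1],[[0.52,0.16,0],0,1]]'
python3 -m inch '[[[0,0,0.3],0,1],[[0,0,0.6],0,1],[[0,0,0.6],0,1],[[0,0,0.5],0,1],[[0,0,0],0,1],[[0,0,0],0,1],[[0,0,0],0,1],[[0,0,0],0,1],[[0,0,0],0,1],[[0,0,0],0,1]]'
python3 - <<'E'
from h import *
w=cam("wrist");s=env.state();print(s["joints"],s["eef_pos"],s["tcp_rot"],np.round(ray(w,[240,320])[0]))
cv2.imwrite("pics/o7.png",ortho(w,420,650,30,180,16,2.5))
E
```

```text
t: 25.1
eef_pos: [492.8, 98.4, 260.6]
tcp_rot: [-3.141, -0.0, 1.721]
ft_force: [-0.1, -0.7, -1.9]
opening: 0.231
grip_force: 29.9
t: 26.35
eef_pos: [493.1, 96.4, 141.0]
tcp_rot: [3.141, -0.0, 1.719]
ft_force: [0.1, 0.6, -2.5]
opening: 0.227
grip_force: 30.0
[ 6.14496235e-02  4.16297994e-01  1.93795622e+00  1.05205340e-04
  7.87151749e-01 -8.70348455e-02] [493.11815803  96.38503881 140.9248819 ] [ 3.14140020e+00 -5.80258718e-05  1.71920655e+00] [481. 172. 310.]
```

View pics/o7.png

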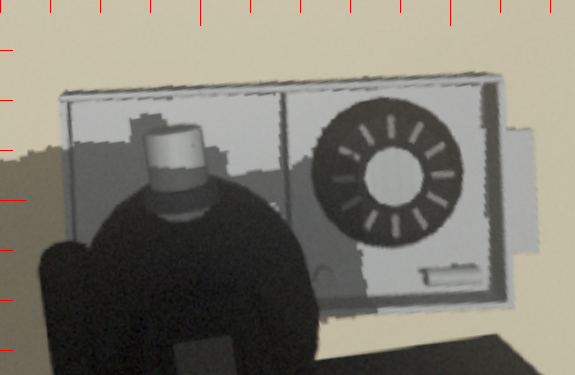

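```bash
python3 -m inch '[[[0.01,0,0.25],0,1],[[0,0,0.4],0,1],[[0,0,0.4],0,1],[[0,0,0.25],0,1],[[0,0,0.15],0,1],[[0,0,0.08],0,1],[[0,0,0.05],0,1],[[0,0,0],0,1],[[0,0,0],0,-0.5],[[0,0,0],0,-1]]'
python3 -m inch '[[[0,0,0],0,-1],[[0,0,0],0,-1],[[0,0,0],0,-1],[[0,0,-0.2],0,-1],[[0,0,-0.5],0,-1],[[0,0,-0.8],0,-1],[[0,0,-0.8],0,-1],[[0,0,-0.8],0,-1],[[0,0,-0.6],0,-1],[[0,0,0],0,-1]]'
python3 - <<'E'
from h import *
w=cam("wrist");s=env.state();print(s["joints"],s["eef_pos"],s["tcp_rot"],np.round(ray(w,[240,320])[0]))
q=cam("side")
for c in (w,q):
  for n in ("second_stage","yoke_stage","tray_cover"):
    for r in eyes.spot_point(n,c)[:1]: print(n,round(r["score"],2),at(c,r["centre"],3 if 'stage' in n else 0))
a=ortho(w,430,630,20,170,16,1.95)[:292]
b=cv2.resize(q["pixels"][190:350,210:410,::-1],(400,292))
cv2.imwrite("pics/o8.png",np.hstack([a,b]))
E
```

```text
t: 27.65
eef_pos: [493.2, 97.0, 46.4]
tcp_rot: [3.141, 0.0, 1.719]
ft_force: [-1.4, 0.9, -0.3]
opening: 0.385
grip_force: 0.0
t: 28.9
eef_pos: [493.6, 97.0, 271.2]
tcp_rot: [3.136, 0.0, 1.719]
ft_force: [-0.6, -0.6, 0.5]
opening: 1.0
grip_force: 0.0
[ 6.26296320e-02  2.57530772e-01  1.77886349e+00  8.69113348e-05
  1.10276107e+00 -8.58375318e-02] [492.91481078  96.96208584 269.24967241] [3.13915765e+00 1.31582844e-04 1.71922422e+00] [481. 173. 440.]
second_stage 0.95 [494.38497772  91.79728285   3.        ]
yoke_stage 0.87 [ 524.06395018 -128.40684296    3.        ]
second_stage 0.62 [492.79596816 116.07487338   3.        ]
yoke_stage 0.74 [ 518.83292804 -118.5134879     3.        ]
tray_cover 0.7 [489.0262823  106.75120098   0.        ]
```

View pics/o8.png

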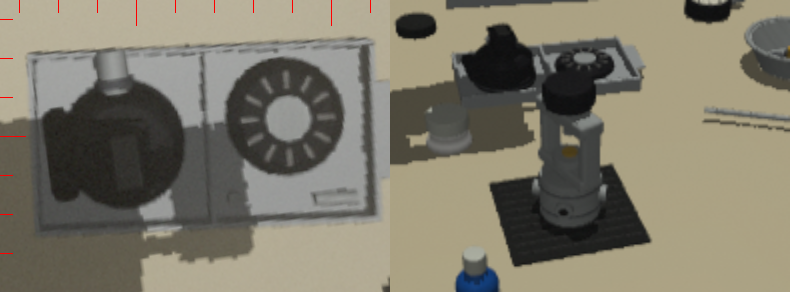

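Second stage sits centred in tray_cover, and the yoke stands on the pad. Next I'll fetch the yoke.

```bash
python3 -m inch '[[[-0.4,-0.01,0],0,-1],[[-0.7,-0.01,0],0,-1],[[-0.8,-0.02,0],0,-1],[[-0.8,-0.02,0],0,-1],[[-0.7,-0.01,0],0,-1],[[-0.39,0,0],0,-1],[[0,0,0],-1,-1],[[0,0,0],-1,-1],[[0,0,0],-0.44,-1],[[0,0,0],0,-1]]'
python3 -m inch '[[[0,0,0.3],0,-1],[[0,0,0.6],0,-1],[[0,0,0.6],0,-1],[[0,0,0.5],0,-1],[[0,0,0.4],0,-1],[[0,0,0.2],0,-1],[[0,0,0],0,-1],[[0,0,0],0,1],[[0,0,0],0,1],[[0,0,0],0,1]]'
python3 -m inch '[[[0,0,0],0,1],[[0,0,0],0,1],[[0,0,0],0,1],[[0,0,0],0,1],[[0,0,-0.2],0,1],[[0,0,-0.5],0,1],[[0,0,-0.6],0,1],[[0,0,-0.6],0,1],[[0,0,-0.4],0,1],[[0,0,0],0,1]]'
```

```text
t: 30.55
eef_pos: [522.4, -128.6, 267.6]
tcp_rot: [-3.141, -0.001, 1.932]
ft_force: [-0.6, -0.9, -0.8]
opening: 1.001
grip_force: 0.0
t: 31.8
eef_pos: [522.7, -128.6, 112.5]
tcp_rot: [3.141, 0.001, 1.932]
ft_force: [-0.9, 0.1, 0.3]
opening: 0.743
grip_force: 0.0
t: 33.05
eef_pos: [522.7, -128.7, 251.6]
tcp_rot: [3.139, 0.002, 1.932]
ft_force: [0.6, -0.3, -5.3]
opening: 0.392
grip_force: 30.0
```

```bash
python3 -m inch '[[[-0.2,-0.2,0],0,1],[[-0.4,-0.4,0],0,1],[[-0.5,-0.5,0],0,1],[[-0.5,-0.5,0],0,1],[[-0.45,-0.46,0],0,1],[[-0.3,-0.35,0],0,1],[[-0.21,-0.2,0],0,1],[[0,0,0],0,1],[[0,0,0.5],0,1],[[0,0,0.5],0,1]]'
python3 - <<'E'
from h import *
w=cam("wrist");s=env.state();print(s["eef_pos"],s["tcp_rot"],np.round(ray(w,[240,320])[0]))
cv2.imwrite("pics/o9.png",np.hstack([ortho(w,370,590,-410,-260,16,2),cv2.resize(cam("side")["pixels"][300:480,180:400,::-1],(366,300))]))
E
```

```text
t: 34.3
eef_pos: [430.5, -326.8, 189.1]
tcp_rot: [3.141, -0.0, 1.933]
ft_force: [-0.2, -0.6, -4.9]
opening: 0.392
grip_force: 30.0
[ 429.41066356 -325.72315389  185.42702058] [-3.1395687  -0.00501278  1.93285304] [ 403. -255.  358.]
```

View pics/o9.png

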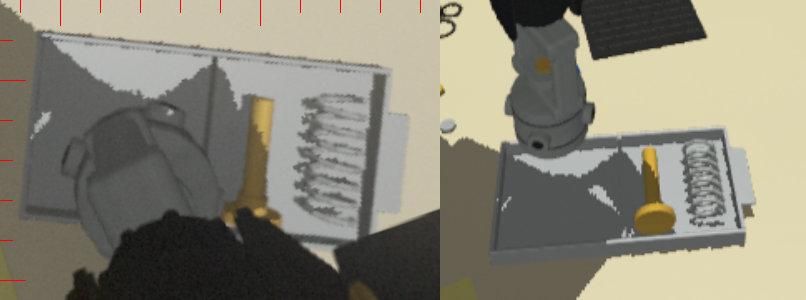

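```bash
python3 -m inch '[[[-0.01,0,0.3],0,1],[[0,0,0.35],0,1],[[0,0,0.3],0,1],[[0,0,0.18],0,1],[[0,0,0.1],0,1],[[0,0,0.04],0,1],[[0,0,0.01],0,1],[[0,0,0],0,1],[[0,0,0],0,1],[[0,0,0],0,1]]'
```

```text
t: 35.65
eef_pos: [430.5, -328.2, 113.3]
tcp_rot: [3.141, 0.0, 1.932]
ft_force: [0.9, 1.0, -3.7]
opening: 0.398
grip_force: 30.0
```

```bash
python3 -m inch '[[[0,0,0.015],0,1],[[0,0,0],0,0],[[0,0,0],0,-0.5],[[0,0,0],0,-1],[[0,0,0],0,-1],[[0,0,0],0,-1],[[0,0,-0.2],0,-1],[[0,0,-0.7],0,-1],[[0,0,-1],0,-1],[[0,0,-1],0,-1]]'
python3 -m inch '[[[0,0,-0.2],0,-1],[[0,0,0],0,-1],[[0,0,0],0,-1],[[0,0,0],0,-1],[[0,0,0],0,-1],[[0,0,0],0,-1],[[0,0,0],0,-1],[[0,0,0],0,-1],[[0,0,0],0,-1],[[0,0,0],0,-1]]'
python3 - <<'E'
from h import *
w=cam("wrist");q=cam("side");sc=cam("scene");s=env.state();print(s["eef_pos"])
for c in (w,q,sc):
  for n in ("second_stage","yoke_stage","din_stage","tray_cover","tray_piston","tray_wheel","jar","dropper","gauge"):
    for r in eyes.spot_point(n,c)[:1]: print(c["name"],n,round(r["score"],2),np.round(at(c,r["centre"],3 if 'stage' in n else 0)))
a=np.hstack([ortho(w,370,570,-410,-260,16,2),ortho(w,370,570,-410,-260,140,2)])
b=np.hstack([cv2.resize(q["pixels"][300:480,180:400,::-1],(400,300)),cv2.resize(q["pixels"][120:300,200:420,::-1],(400,300))])
cv2.imwrite("pics/o10.png",np.vstack([a,b]))
E
```

```text
t: 36.9
eef_pos: [430.2, -327.9, 289.0]
tcp_rot: [3.141, 0.0, 1.932]
ft_force: [0.2, -0.6, 0.3]
opening: 1.001
grip_force: 0.0
t: 38.15
eef_pos: [430.5, -328.2, 298.3]
tcp_rot: [3.142, -0.0, 1.932]
ft_force: [0.1, -0.9, -0.9]
opening: 0.998
grip_force: 0.0
[ 430.49480792 -328.1840328   298.31878394]
wrist dropper 0.78 [ 441. -242.    0.]
side second_stage 0.58 [496. 110.   3.]
side yoke_stage 0.94 [ 428. -324.    3.]
side din_stage 0.62 [497. 329.   3.]
side tray_cover 0.56 [486. 102.  -0.]
side tray_piston 0.77 [ 427. -325.    0.]
side tray_wheel 0.58 [497. 324.   0.]
side jar 0.81 [429.  -7.   0.]
side dropper 0.53 [495. 337.   0.]
side gauge 0.69 [747. 230.   0.]
scene second_stage 0.96 [496.  95.   3.]
scene yoke_stage 0.96 [ 427. -321.    3.]
scene din_stage 0.83 [488. 328.   3.]
scene tray_cover 0.8 [496.  94.   0.]
scene tray_piston 0.71 [ 442. -243.    0.]
scene tray_wheel 0.95 [498. 327.  -0.]
scene jar 0.58 [439.   5.   0.]
scene dropper 0.59 [ 447. -247.    0.]
scene gauge 0.65 [740. 216.   0.]
```

View pics/o10.png

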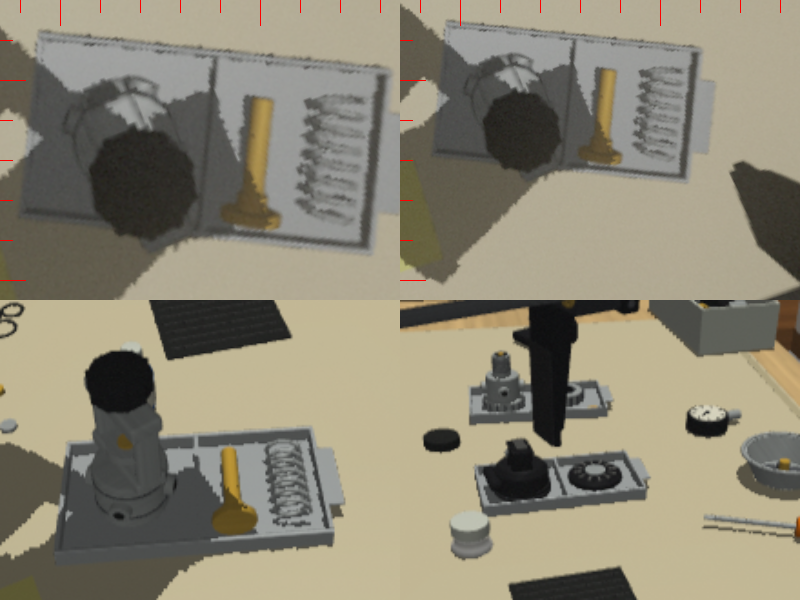

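All three stand centred in their own trays, and the jar, dropper and gauge haven't moved. I'll hand in.

```bash
python3 -c "
from cell import env
print(env.job_done())"
```

```text
the job is handed in; nothing more can be done
None
```

I put all three assemblies upright in the middle of their own trays without a knock I could see, left the jar, dropper and gauge where they were, and handed the job in at about 38 s; it returned no verdict.

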